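# Reset the drawer box's depth stop and lock it again

## Task

The depth stop on top of the stainless drawer box has drifted. Loosen its jam nut by swinging the nut's lever some 40 degrees counter-clockwise (seen from above), turn the adjuster knob that stands on the nut clockwise until its pointer lines up with the raised mark, then swing the lever back clockwise against its stop so that the nut is tight again. The other knob on the box, without a lever, is only the drawer's latch.

Things in the scene. Friction and masses are not known exactly. Their poses are not given: they have to be found in the camera images.
- adjuster_grip (a point): Grip point of the adjuster: black upright bar knob 54 mm long, 14 thick, 36 high, with a small pointer beak at one end; the only knob with a lever under it. The point is on its vertical turning axis, 16 mm below its top, 20 above its lower edge, 45 above the drawer box's flat top (itself 130 mm above the table). x axis along the bar to the pointer, turning with it; z up.
- adjuster (a joint): Adjuster angle, rad: 0 with the pointer at the raised mark (dark rib, 18 mm long, 8 high, on the far side of its round 64 mm radius plate), positive counter-clockwise from above. Starts at 0.7 to 1.3: turn it clockwise by that much. Limits -0.5 and 1.6; resists with 0.08 N m, stays where left.
- lever_post (a point): Upright black post, 18 mm diameter, at the end of the jam nut's lever, to pinch or push. Point on the post's axis, 14 mm below its top, 26 above the 10 mm lever rod, 45 above the box top. The lever turns about the adjuster's axis, post 100 mm out from it. x axis points outward along the lever, z up. Tight, it points roughly to the robot.
- jam_nut (a joint): Angle of the jam nut (steel hexagon under the adjuster) and its lever, rad: 0 tight, against its stop (hard limit); grows counter-clockwise from above as it loosens, to a hard limit at 0.9. Starts tight, resists with 0.15 N m (1.5 N at the post), stays where left.

How it is judged:
By the outcome, as a careful person would: the job done as asked, in the order asked, and still so for the second after the job is handed in, with the robot touching nothing.
It also fails if it takes over 72 s, if anything falls off the work surface, if the arm or the gripper's body presses on something with over 40 N, if the wrist force passes 120 N, or if a joint passes its speed limit or range.

## Robot

A 6-joint arm with a two-finger parallel gripper is mounted at the origin on the work surface. World frame = base frame: x ahead of the robot, y to its left, z up, the work surface at z = 0. Lengths are in m, angles in rad, forces in N, time in s.
With the tool pointing down it reaches from about 0.275 to 0.75 m from the base axis. Payload 10.2 kg.
Tool frame: the origin (TCP) lies midway between the tips of the shut fingers; the grasp point (between the pads) lies 19 mm behind it (robot.tcp_to_grasp is the distance from the TCP to the grasp point, in m); z points along the fingers, y is the direction in which the jaws open and shut (so a half turn about z gives the same grasp; the last joint's range is limited). The gripper opens to 88 mm and grips with 3 to 60 N. Pads are 18 mm wide; open, the fingers measure 123 mm over their backs; the gripper's body (75 mm by 187 mm) begins 45 mm behind the grasp point.
Start: joints at [-1.554, 0.313, 1.498, -0, 1.331, -0.223], TCP at [0.125, -0.51, 0.202] pointing down, gripper open.
Joint ranges: [-2.94, 2.94], [-0.97, 2.17], [0.19, 2.56], [-1.23, 4.37], [0.02, 3.11], [-2.88, 2.88]. Speed limits (rad/s): [2.39, 2.39, 3.01, 3.14, 3.14, 3.14].

## Interface

Orientations are given as a rotation vector (axis times angle).
In Python, from cell import robot gives the robot as it stands.
- The arm moves only by the tool move_arm, never from a script. Its argument "steps" is one flat list of numbers, 7 for each row, row after row: the opening, from 0 (shut) to 1 (fully open), then the shift along the tool's x, y, z in cm, then the turn, a rotation vector about the tool's x, y, z in degrees. A call has 1 to 8 rows; each row shifts and turns the commanded pose from where the row before left it, along the tool's axes as they then stand; what a row does not reach is not made up. A row lasts 1/8 s, in which the tool goes at most 62.5 mm and 10.7 degrees, less where a joint would pass 70% of its speed; a pose out of reach is approached as far as the arm can. A call is refused whole if a number of a shift passes 6.25 or a number of a turn 10.7, either way. A call with a gripper value outside its range is refused whole. The fingers move at their own pace and stop on an object; "force" is the grip in N (left out, the last holds). Time passes only in rows, so rows that do not move let the fingers close. It gives the time, the measured TCP pose, the force and the opening at its end, in the units of the state.
- robot.get_obs(): the state, without advancing time (a new reading comes with each control period).
- robot.snapshot(name): name is "scene" or "side" or "wrist"; returns a dict with "color" (384x512x3 uint8, red, green, blue), "range_z" (384x512 float32, m along the optical axis (not along the pixel's ray), 0 where there is no reading), "vfov" (degrees; the focal length in pixels is half the picture's height over the tangent of half this angle, whatever the lens; pixels are square), "cx", "cy" (the principal point, pixels), "pose" (4x4, takes a point from camera to world coordinates). Camera axes: x right, y down, z forward; pixel columns grow to the right and rows downward; lengths in m; the calibration is good to about 2 mm. A picture is of the moment at which its call begins.
- robot.sign_off(): hands the job in, once; it reports no verdict.
The state is a dict: "clock": time; "joint_positions": joint angles; "dq": joint speeds; "tau": joint torques, N m; "tool_pos": TCP position; "ee_rot": TCP orientation; "wrist_force": force on the tool from outside, world axes, zero at the start; "wrist_torque": the same for the moment, N m; "grip_width": finger opening in m.
Only numpy, scipy, OpenCV 4.12 (cv2) and the standard library are available. Lean on these libraries where they do the work, as an engineer would, in place of code of your own. Each camera call takes 0.05 s, during which the arm holds its last target.

## Working session

There is one attempt and no reset: what is moved stays moved. The work goes in short steps, Python scripts to look and compute and a tool call to move; the robot and the scene stay as the last step left them, time stands still between calls to the robot, and variables do not carry over. Pictures are saved under pics/ and viewed, and the job is handed in when it is done.

Besides the shell and the picture viewer there is one more tool, called after "Call:" by a JSON object that holds its "method" and its "body", one argument or row to a line. move_arm: Moves the arm, as the interface text tells. Its arguments: {"type":"object","properties":{"steps":{"type":"array"},"force":{"type":"number"}},"required":["steps"]}

```bash
ls; mkdir -p pics
python3 - <<'E'
from cell import robot
import cv2,numpy as np,pickle
o=robot.get_obs();print(o)
for n in ["scene","side","wrist"]:
    s=robot.snapshot(n);cv2.imwrite(f"pics/{n}0.png",s["color"][:,:,::-1]);pickle.dump(s,open(f"pics/{n}0.pkl","wb"))
    print(n,s["vfov"],s["cx"],s["cy"],s["pose"].round(3).tolist())
E
```

```text
pics
{'clock': 0.0, 'joint_positions': array([-1.55434822e+00,  3.13455923e-01,  1.49844610e+00,  5.28831054e-06,
        1.33100304e+00, -2.23403199e-01]), 'dq': array([-0.00037117, -0.00071644,  0.00010309,  0.00044655,  0.0001632 ,
       -0.00039102]), 'tau': array([-2.59800800e-05, -4.02212870e+01, -2.52265120e+01,  6.94356440e-02,
        3.52897332e-02, -1.22715592e-04]), 'tool_pos': array([ 0.12470102, -0.50966785,  0.20115468]), 'ee_rot': array([-3.11773301e+00, -3.75697019e-01, -2.20875263e-04]), 'wrist_force': array([-0.21391604, -0.05056157, -0.04507353]), 'wrist_torque': array([ 0.01180515, -0.02289135, -0.01851682]), 'grip_width': 0.08801529041490416}
scene 47.881919231049494 254.3448382832709 186.21448400795663 [[0.147, 0.866, -0.479, 0.948], [0.989, -0.134, 0.063, 0.009], [-0.01, -0.483, -0.876, 0.868], [0.0, 0.0, 0.0, 1.0]]
side 49.863472444744026 258.8386740522364 188.87929059212328 [[0.865, -0.222, 0.451, 0.276], [-0.502, -0.428, 0.752, -0.425], [0.026, -0.876, -0.482, 0.508], [0.0, 0.0, 0.0, 1.0]]
wrist 62.59327628498621 257.41187519674367 190.58707985063273 [[0.238, -0.928, -0.287, 0.199], [-0.971, -0.228, -0.069, -0.491], [-0.001, 0.296, -0.955, 0.384], [0.0, 0.0, 0.0, 1.0]]
```

View pics/scene0.png

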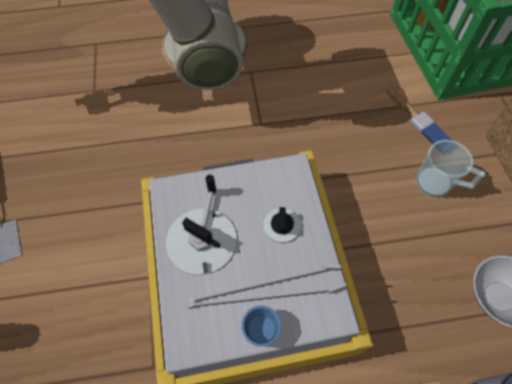

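View pics/side0.png

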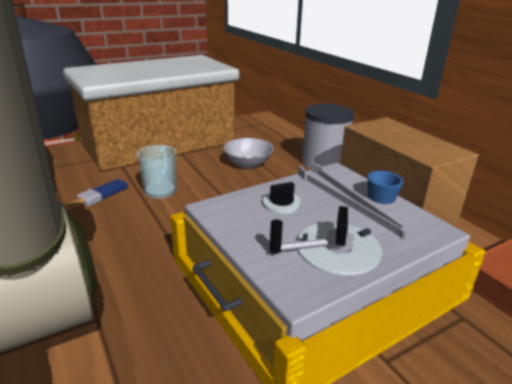

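```bash
cat > h.py <<'E'
import numpy as np,cv2,pickle
def ray(s,u,v):
    f=192/np.tan(np.radians(s["vfov"])/2)
    d=s["pose"][:3,:3]@np.array([(u-s["cx"])/f,(v-s["cy"])/f,1]);return s["pose"][:3,3],d
def plane(s,u,v,z):
    o,d=ray(s,u,v);return o+d*(z-o[2])/d[2]
def proj(s,p):
    f=192/np.tan(np.radians(s["vfov"])/2)
    c=s["pose"][:3,:3].T@(np.array(p)-s["pose"][:3,3]);return f*c[0]/c[2]+s["cx"],f*c[1]/c[2]+s["cy"]
def crop(s,x0,y0,x1,y1,k,fn):
    cv2.imwrite(fn,cv2.resize(s["color"][y0:y1,x0:x1,::-1],None,fx=k,fy=k,interpolation=cv2.INTER_CUBIC))
def blobs(s,x0,y0,x1,y1,th=60,amin=15):
    m=(s["color"].max(2)<th).astype(np.uint8);q=np.zeros_like(m);q[y0:y1,x0:x1]=m[y0:y1,x0:x1]
    n,l,st,c=cv2.connectedComponentsWithStats(q)
    return [(st[i],c[i],l==i) for i in range(1,n) if st[i][4]>=amin]
E
python3 - <<'E'
from h import *
for n,b in [("scene",(150,160,310,290)),("side",(180,160,420,300))]:
    s=pickle.load(open(f"pics/{n}0.pkl","rb"))
    crop(s,*b,5 if n=="scene" else 3,f"pics/{n}0c.png")
    for st,c,_ in blobs(s,*b): print(n,st,c.round(1))
E
```

```text
scene [206 176  10  17 110] [210.6 183.6]
scene [272 208  22  26 379] [282.2 222.1]
scene [183 219  37  28 368] [199.8 232.3]
side [221 160  19   8  71] [230.7 162.9]
side [270 183  24  22 439] [281.9 193.6]
side [368 182   3  15  42] [369.  189.2]
side [335 207  12  39 357] [341.1 226.6]
side [269 220  13  34 348] [275.1 236.5]
side [199 268  25  32  52] [209.7 282.4]
side [185 279  16  21  32] [192.5 289.4]
```

View pics/scene0c.png

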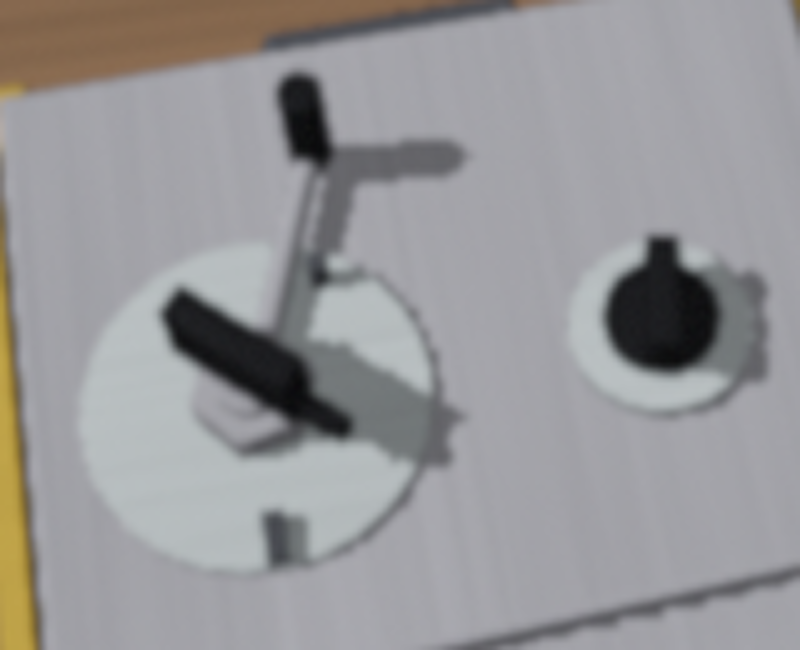

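View pics/side0c.png

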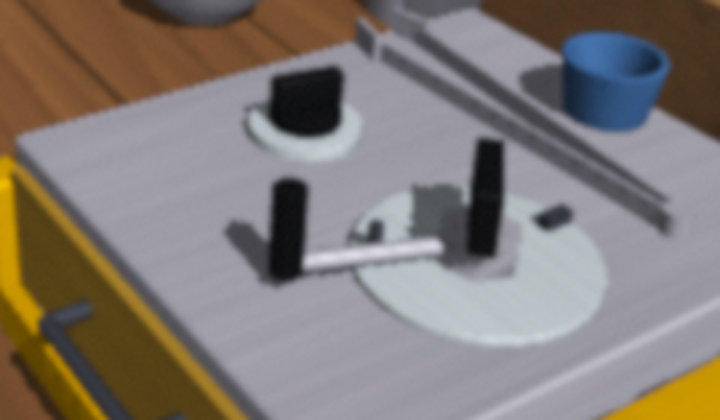

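View pics/wrist0.png

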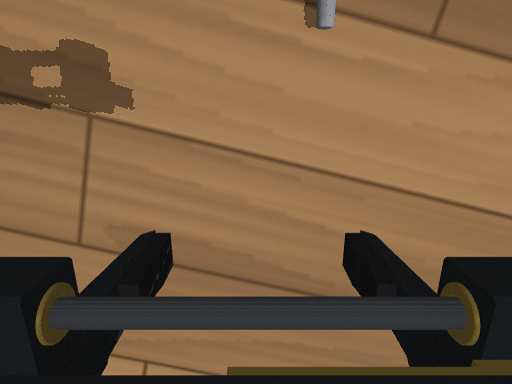

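Run:
```python
from h import *
from scipy.optimize import least_squares
S={n:pickle.load(open(f"pics/{n}0.pkl","rb")) for n in("scene","side")}
s=S["scene"]
# lever/post etc. manual points
P=lambda u,v,z:plane(s,150+u/5-.4,160+v/5-.4,z)
for n,b in [("scene",(160,200,245,280)),("side",(290,215,390,280))]:
    s2=S[n]; c=s2["color"].astype(int)
    m=((c[:,:,1]-c[:,:,0]>8)&(c[:,:,1]>150)).astype(np.uint8)
    q=np.zeros_like(m);q[b[1]:b[3],b[0]:b[2]]=m[b[1]:b[3],b[0]:b[2]]
    k=max(cv2.findContours(q,cv2.RETR_EXTERNAL,cv2.CHAIN_APPROX_NONE)[0],key=cv2.contourArea)
    h=cv2.convexHull(k)[:,0,:].astype(float)
    for z in(.131,.134):
        w=np.array([plane(s2,u,v,z)[:2] for u,v in h])
        r=least_squares(lambda p:np.hypot(w[:,0]-p[0],w[:,1]-p[1])-p[2],[*w.mean(0),.06],loss="soft_l1",f_scale=.001)
        print(n,z,r.x.round(4),len(h),np.abs(r.fun).mean().round(4))
print("knob top far-left end corner",P(180,290,.191),P(163,315,.191),"nose-end corner",P(305,365,.191))
print("beak tip",P(350,420,.18),"rib inner",P(272,515,.138),"rib outer",P(275,560,.138))
print("post top",P(298,85,.189))
s1=S["side"];Q=lambda u,v,z:plane(s1,180+u/3-.33,160+v/3-.33,z)
print("side post top",Q(290,187,.189),"knob top",Q(490,145,.191), "rib top",Q(540,216,.138),Q(565,210,.138))
```

```text
Traceback (most recent call last):
ValueError: max() iterable argument is empty
```

Run:
```python
from h import *
from scipy.optimize import least_squares
S={n:pickle.load(open(f"pics/{n}0.pkl","rb")) for n in("scene","side")}
s=S["scene"]
print(s["color"][255,185],s["color"][265,160],S["side"]["color"][262,340],S["side"]["color"][290,300])
P=lambda u,v,z:plane(s,150+u/5-.4,160+v/5-.4,z)
for n,b in [("scene",(160,200,245,280)),("side",(290,215,390,280))]:
    s2=S[n]; c=s2["color"].astype(int)
    m=((c[:,:,1]-c[:,:,2]>-1)&(c[:,:,1]>120)).astype(np.uint8)
    q=np.zeros_like(m);q[b[1]:b[3],b[0]:b[2]]=m[b[1]:b[3],b[0]:b[2]]
    q=cv2.morphologyEx(q,cv2.MORPH_OPEN,np.ones((3,3)))
    k=max(cv2.findContours(q,cv2.RETR_EXTERNAL,cv2.CHAIN_APPROX_NONE)[0],key=cv2.contourArea)
    h=cv2.convexHull(k)[:,0,:].astype(float)
    for z in(.131,.134):
        w=np.array([plane(s2,u,v,z)[:2] for u,v in h])
        r=least_squares(lambda p:np.hypot(w[:,0]-p[0],w[:,1]-p[1])-p[2],[*w.mean(0),.06],loss="soft_l1",f_scale=.001)
        print(n,z,r.x.round(4),len(h),np.abs(r.fun).mean().round(4))
np.set_printoptions(precision=4)
print("knob top far-left end corner",P(180,290,.191),P(163,315,.191),"nose-end corner",P(305,365,.191))
print("beak tip",P(350,420,.18),"rib inner",P(272,515,.138),"rib outer",P(275,560,.138))
print("post top",P(298,85,.189))
s1=S["side"];Q=lambda u,v,z:plane(s1,180+u/3-.33,160+v/3-.33,z)
print("side post top",Q(290,187,.189),"knob top",Q(490,145,.191), "rib top",Q(540,216,.138),Q(565,210,.138))
```

```text
[183 188 190] [158 159 165] [185 194 198] [159 158 168]Traceback (most recent call last):
  File "<stdin>", line 12, in <module>
ValueError: max() iterable argument is empty
```

```bash
cat > m.py <<'E'
from h import *
from scipy.optimize import least_squares
np.set_printoptions(precision=4,suppress=True)
S={n:pickle.load(open(f"pics/{n}0.pkl","rb")) for n in("scene","side")}
s=S["scene"]
P=lambda u,v,z:plane(s,150+u/5-.4,160+v/5-.4,z)
for n,b in [("scene",(160,200,245,280)),("side",(290,215,390,280))]:
    s2=S[n]; c=cv2.GaussianBlur(s2["color"],(3,3),0).astype(int)
    m=((c[:,:,1]-c[:,:,0]>=3)&(c[:,:,1]>165)).astype(np.uint8)
    q=np.zeros_like(m);q[b[1]:b[3],b[0]:b[2]]=m[b[1]:b[3],b[0]:b[2]]
    k=max(cv2.findContours(q,cv2.RETR_EXTERNAL,cv2.CHAIN_APPROX_NONE)[0],key=cv2.contourArea)
    h=cv2.convexHull(k)[:,0,:].astype(float)
    for z in(.131,.134):
        w=np.array([plane(s2,u,v,z)[:2] for u,v in h])
        r=least_squares(lambda p:np.hypot(w[:,0]-p[0],w[:,1]-p[1])-p[2],[*w.mean(0),.06],loss="soft_l1",f_scale=.001)
        print(n,z,r.x.round(4),len(h),np.abs(r.fun).mean().round(4))
print("knob top far-left end corner",P(180,290,.191),P(163,315,.191),"nose-end corner",P(305,365,.191))
print("beak tip",P(350,420,.18),"rib inner",P(272,515,.138),"rib outer",P(275,560,.138))
print("post top",P(298,85,.189))
s1=S["side"];Q=lambda u,v,z:plane(s1,180+u/3-.33,160+v/3-.33,z)
print("side post top",Q(290,187,.189),"knob top",Q(490,145,.191), "rib top",Q(540,216,.138),Q(565,210,.138))
E
python3 m.py
```

```text
scene 0.131 [ 0.6406 -0.0533  0.0639] 27 0.0004
scene 0.134 [ 0.6418 -0.0531  0.0636] 27 0.0004
side 0.131 [ 0.6479 -0.0508  0.0648] 24 0.0014
side 0.134 [ 0.6449 -0.0538  0.0643] 24 0.0014
knob top far-left end corner [ 0.6214 -0.0692  0.191 ] [ 0.63   -0.0756  0.191 ] nose-end corner [ 0.6557 -0.0293  0.191 ]
beak tip [ 0.6733 -0.0168  0.18  ] rib inner [ 0.6877 -0.0494  0.138 ] rib outer [ 0.7041 -0.0499  0.138 ]
post top [ 0.5451 -0.0211  0.189 ]
side post top [ 0.5481 -0.0219  0.189 ] knob top [ 0.6545 -0.0389  0.191 ] rib top [ 0.6938 -0.0428  0.138 ] [ 0.7096 -0.0449  0.138 ]
```

Call:
{"method": "move_arm", "body": {
  "steps": [1,0,0,-2.5,0,0,6.8,1,0,0,-2.5,0,0,6.9,1,4,-4.6,0,0,0,0,1,4,-4.6,0,0,0,0,1,4,-4.6,0,0,0,0,1,4,-4.6,0,0,0,0,1,4,-4.6,0,0,0,0,1,4,-4.6,0,0,0,0],
  "force": 10
}}

```text
clock: 1.15
tool_pos: [0.3654, -0.2321, 0.2517]
ee_rot: [3.141, 0.001, 0.0]
wrist_force: [1.1, -0.5, 0.7]
grip_width: 0.0882
```

Call:
{"method": "move_arm", "body": {
  "steps": [1,4,-4.6,0,0,0,0,1,4,-4.6,0,0,0,0,1,3.5,-4,0,0,0,0,1,2.5,-3,0,0,0,0,1,0,0,0,0,0,0,1,0,0,0,0,0,0]
}}

```text
clock: 1.9
tool_pos: [0.504, -0.0721, 0.2515]
ee_rot: [3.142, 0.001, -0.001]
wrist_force: [-0.1, -0.2, -0.6]
grip_width: 0.0879
```

Run:
```python
from cell import robot
from h import *
s=robot.snapshot("wrist");pickle.dump(s,open("pics/wrist1.pkl","wb"));cv2.imwrite("pics/wrist1.png",s["color"][:,:,::-1])
print(s["pose"].round(3).tolist())
for st,c,_ in blobs(s,0,0,512,230): print(st,c)
print(proj(s,(.642,-.053,.191)),proj(s,(.546,-.0215,.189)))
```

```text
[[0.002, -0.955, -0.297, 0.581], [-1.0, -0.002, -0.0, -0.072], [-0.0, 0.297, -0.955, 0.434], [0.0, 0.0, 0.0, 1.0]]
[  23    0   59   52 2614] [51.28844682 24.44912012]
[ 209    0   58   44 1283] [242.79734996  17.38191738]
[202  68   7   8  21] [205.85714286  72.47619048]
[183 122  30  27 578] [196.98096886 134.89273356]
[  3 168   5   4  15] [  5.13333333 169.4       ]
[146 188  78  13 124] [187.5        197.51612903]
(np.float64(230.05084299844907), np.float64(-2.480119608615638)) (np.float64(192.50480432969556), np.float64(139.30803210484174))
```

View pics/wrist1.png

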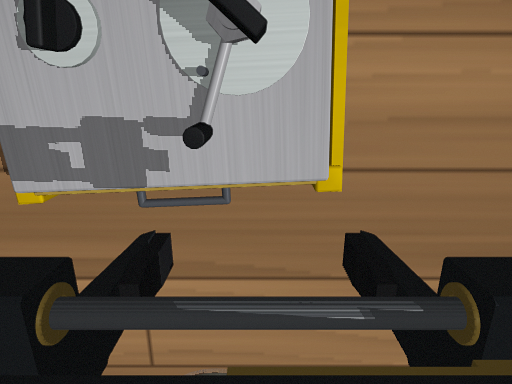

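Call:
{"method": "move_arm", "body": {
  "steps": [1,4.2,-4.3,0,0,0,0,1,0,-0.75,3,0,0,0,1,0,0,3,0,0,0,1,0,0,2,0,0,0,1,0,0,1.3,0,0,0,1,0,0,0,0,0,0]
}}

```text
clock: 2.7
tool_pos: [0.546, -0.0217, 0.1584]
ee_rot: [-3.141, 0.0, 0.001]
wrist_force: [-0.1, 0.1, 0.7]
grip_width: 0.088
```

Run:
```python
from cell import robot
from h import *
print(robot.get_obs()["wrist_force"],robot.get_obs()["tool_pos"])
s=robot.snapshot("side");pickle.dump(s,open("pics/side1.pkl","wb"));crop(s,180,120,420,300,3,"pics/side1.png")
```

```text
[-0.11620748  0.09967279  0.72723393] [ 0.54597753 -0.02172907  0.1584446 ]
```

View pics/side1.png

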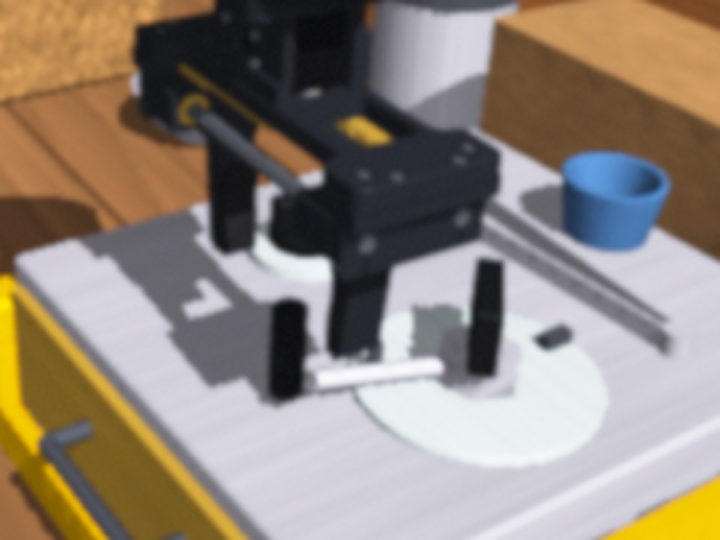

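Run:
```python
from h import *
s=pickle.load(open("pics/side1.pkl","rb"))
for p in [(.546,-.066,.158),(.546,.022,.158),(.546,-.0215,.189),(.546,-.0215,.145),(.642,-.053,.191)]:
    u,v=proj(s,p);print(p,(u-180)*3,(v-120)*3, s["range_z"][int(v),int(u)], (s["pose"][:3,:3].T@(np.array(p)-s["pose"][:3,3]))[2])
```

```text
(0.546, -0.066, 0.158) 333.9332753351906 412.2118160224535 0.6044469 0.5607206495664361
(0.546, 0.022, 0.158) 236.37299724932188 316.02071899651696 0.6751452 0.6268539286600993
(0.546, -0.0215, 0.189) 284.78439290930027 306.7849372419921 0.57579243 0.5792278730779141
(0.546, -0.0215, 0.145) 280.7112547440406 382.78299424922506 0.5910946 0.6004261835723971
(0.642, -0.053, 0.191) 488.17280141126577 283.79804898942814 0.5947563 0.5978570646683757
```

```bash
python3 - <<'E'
from h import *
s=pickle.load(open("pics/side1.pkl","rb"))
def pt(u,v):
    o,d=ray(s,u,v); return o+d*s["range_z"][int(round(v)),int(round(u))]
for cu,cv in [(340,345),(355,340),(375,340),(350,290),(225,240),(240,240),(230,200),(288,310),(288,350),(288,380),(490,300),(410,260),(100,270),(560,430)]:
    print((cu,cv),pt(180+cu/3,120+cv/3).round(4))
E
python3 - <<'E'
from cell import robot
import sys;sys.path.insert(0,'.')
from h import *
s=robot.snapshot("scene");pickle.dump(s,open("pics/scene1.pkl","wb"));crop(s,130,100,330,250,4,"pics/scene1.png")
E
```

```text
(340, 345) [ 0.5364 -0.0792  0.2064]
(355, 340) [ 0.5431 -0.0805  0.2075]
(375, 340) [ 0.5543 -0.08    0.2036]
(350, 290) [ 0.5378 -0.0812  0.2347]
(225, 240) [0.5378 0.0213 0.2052]
(240, 240) [0.5479 0.0239 0.2011]
(230, 200) [0.5421 0.0248 0.2244]
(288, 310) [ 0.5449 -0.0259  0.1901]
(288, 350) [ 0.5433 -0.0302  0.1707]
(288, 380) [ 0.5443 -0.0302  0.153 ]
(490, 300) [ 0.6314 -0.0665  0.1927]
(410, 260) [0.6858 0.058  0.1323]
(100, 270) [0.5208 0.1334 0.1315]
(560, 430) [ 0.6513 -0.1049  0.1351]
```

View pics/scene1.png

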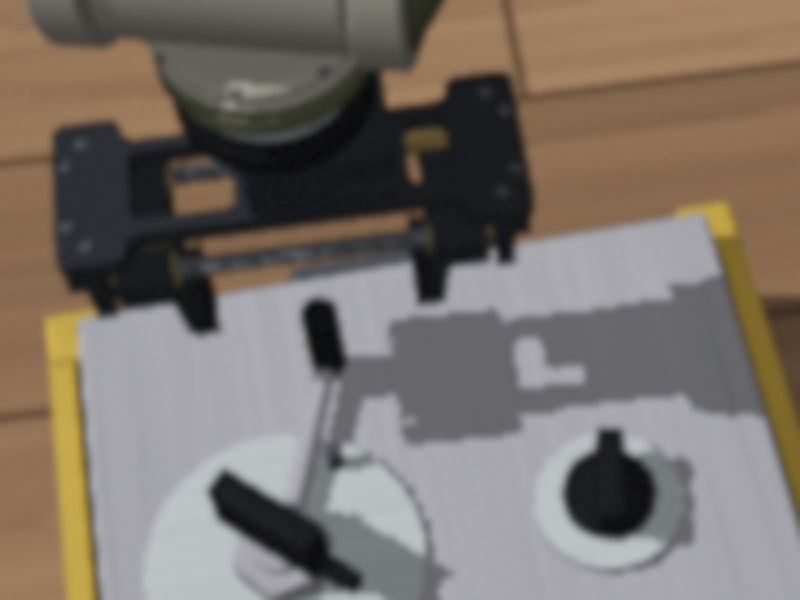

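Call:
{"method": "move_arm", "body": {
  "steps": [0.35,0,0,0,0,0,0,0.35,0,0,0,0,0,0,0.35,0,0,0,0,0,0,0.35,0,0,0,0,0,0]
}}

```text
clock: 3.3
tool_pos: [0.5464, -0.0212, 0.1588]
ee_rot: [3.142, 0.001, 0.0]
wrist_force: [-0.8, 0.0, 0.1]
grip_width: 0.05
```

Run:
```python
from cell import robot
from h import *
s=robot.snapshot("side");pickle.dump(s,open("pics/side2.pkl","wb"));crop(s,180,120,420,300,3,"pics/side2.png")
```

```text
(no output)
```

View pics/side2.png

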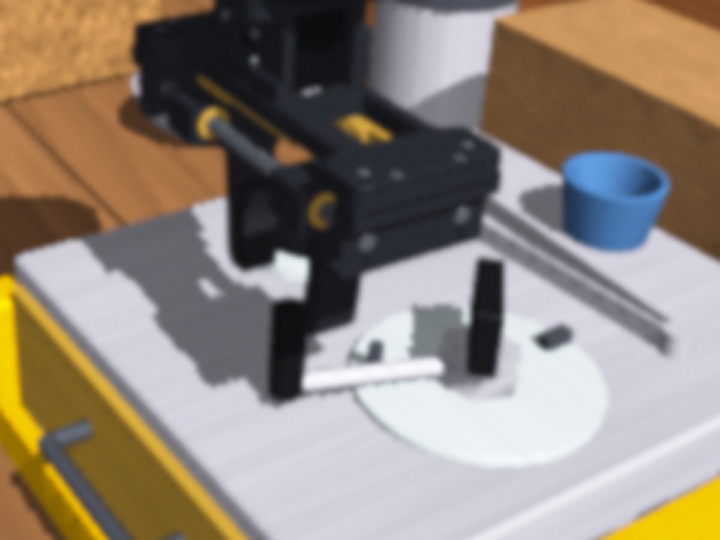

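Run:
```python
from cell import robot
from h import *
np.set_printoptions(precision=4,suppress=True)
s=pickle.load(open("pics/scene1.pkl","rb"));t=pickle.load(open("pics/side1.pkl","rb"))
def tri(a,b):
    A=[];B=[]
    M=np.zeros((3,3));r=np.zeros(3)
    for o,d in(a,b):
        d=d/np.linalg.norm(d);Q=np.eye(3)-np.outer(d,d);M+=Q;r+=Q@o
    p=np.linalg.solve(M,r);return p,[np.linalg.norm(np.cross(d/np.linalg.norm(d),p-o)) for o,d in(a,b)]
# -y finger tip: scene crop(200,325), side crop (350,355)
print(tri(ray(s,130+202/4,100+328/4),ray(t,180+355/3,120+355/3)))
print(tri(ray(s,130+430/4,100+297/4),ray(t,180+232/3,120+250/3)))
def pt(s,u,v):
    o,d=ray(s,u,v); return o+d*s["range_z"][int(round(v)),int(round(u))]
for u,v in[(200,318),(430,285),(320,320),(90,190)]: print(pt(s,130+u/4,100+v/4))
for p in[(.546,-.066,.158),(.546,.022,.158)]:
    u,v=proj(s,p);print((u-130)*4,(v-100)*4)
w=robot.snapshot("wrist");cv2.imwrite("pics/wrist2.png",w["color"][:,:,::-1]);pickle.dump(w,open("pics/wrist2.pkl","wb"))
```

```text
(array([ 0.5502, -0.0728,  0.1924]), [np.float64(0.0003231042402532246), np.float64(0.0003231042402532111)])
(array([0.5485, 0.0309, 0.191 ]), [np.float64(0.0008619176196632115), np.float64(0.0008619176196632498)])
[ 0.5557 -0.0715  0.2101]
[0.5581 0.0303 0.2162]
[ 0.5536 -0.0203  0.1909]
[ 0.547  -0.0991  0.3039]
228.14101269049684 353.90823427766475
414.6279256376779 328.8525939422191
```

View pics/wrist2.png

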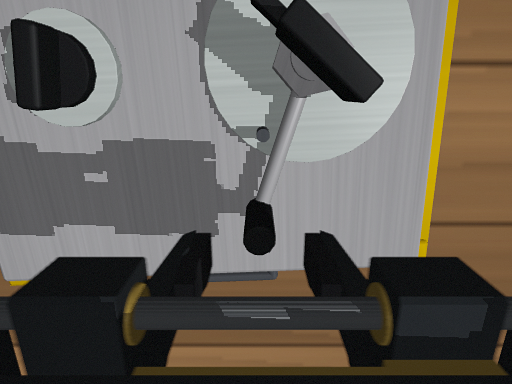

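Run:
```python
from cell import robot
from h import *
np.set_printoptions(precision=4,suppress=True)
t=pickle.load(open("pics/side1.pkl","rb"))
def pt(s,u,v):
    o,d=ray(s,u,v); return o+d*s["range_z"][int(round(v)),int(round(u))]
for c in[(385,262),(420,250),(470,235),(440,180),(490,235),(335,255)]: print(c,pt(t,180+c[0]/3,120+c[1]/3))
o=robot.get_obs();print(o["joint_positions"],o["tool_pos"])
s2=pickle.load(open("pics/side2.pkl","rb"))
for c in[(320,310),(335,310),(345,290),(325,322),(335,325)]: print(c,pt(s2,180+c[0]/3,120+c[1]/3))
```

```text
(385, 262) [ 0.533  -0.1078  0.2639]
(420, 250) [ 0.5501 -0.1074  0.2642]
(470, 235) [ 0.575  -0.1072  0.2641]
(440, 180) [ 0.5489 -0.1154  0.2988]
(490, 235) [0.7392 0.0503 0.1389]
(335, 255) [ 0.5118 -0.1043  0.271 ]
[-0.2531  0.3963  1.4959  0.      1.2494  1.317 ] [ 0.5463 -0.0212  0.1587]
(320, 310) [ 0.5384 -0.0604  0.2124]
(335, 310) [ 0.5462 -0.0607  0.2102]
(345, 290) [ 0.5503 -0.0612  0.2195]
(325, 322) [ 0.5416 -0.0602  0.2051]
(335, 325) [ 0.5477 -0.0594  0.2011]
```

Run:
```python
from h import *
np.set_printoptions(precision=4,suppress=True)
def pt(s,u,v):
    o,d=ray(s,u,v); return o+d*s["range_z"][int(round(v)),int(round(u))]
for n,l in(("wrist1",[(290,130),(260,60),(400,160),(198,138)]),("wrist2",[(350,200),(180,30),(350,120),(260,240),(340,75)])):
    s=pickle.load(open(f"pics/{n}.pkl","rb"))
    for c in l: print(n,c,pt(s,*c), s["pose"][:3,3])
for n in("scene0","side0"):
    s=pickle.load(open(f"pics/{n}.pkl","rb"))
    for c in ([(250,180),(170,330),(300,150),(100,200)] if n=="scene0" else [(230,240),(300,290),(400,360),(120,210)]): print(n,c,pt(s,*c))
```

```text
wrist1 (290, 130) [ 0.5466 -0.1027  0.1299] [ 0.5806 -0.0716  0.4339]
wrist1 (260, 60) [ 0.608  -0.0738  0.1339] [ 0.5806 -0.0716  0.4339]
wrist1 (400, 160) [ 0.4909 -0.271  -0.0003] [ 0.5806 -0.0716  0.4339]
wrist1 (198, 138) [ 0.547  -0.0257  0.1886] [ 0.5806 -0.0716  0.4339]
wrist2 (350, 200) [ 0.5504 -0.0864  0.1295] [ 0.6228 -0.0208  0.3412]
wrist2 (180, 30) [0.6591 0.0263 0.1295] [ 0.6228 -0.0208  0.3412]
wrist2 (350, 120) [ 0.6062 -0.0801  0.1343] [ 0.6228 -0.0208  0.3412]
wrist2 (260, 240) [ 0.5484 -0.0222  0.1893] [ 0.6228 -0.0208  0.3412]
wrist2 (340, 75) [ 0.6305 -0.0576  0.1911] [ 0.6228 -0.0208  0.3412]
scene0 (250, 180) [0.529  0.055  0.1281]
scene0 (170, 330) [ 0.7925 -0.1156  0.1334]
scene0 (300, 150) [ 0.3924  0.1936 -0.0005]
scene0 (100, 200) [ 0.4566 -0.2793  0.001 ]
side0 (230, 240) [0.5063 0.0405 0.1324]
side0 (300, 290) [ 0.5374 -0.1019  0.1324]
side0 (400, 360) [ 0.6721 -0.1816  0.0022]
side0 (120, 210) [0.4166 0.4249 0.0017]
```

Call:
{"method": "move_arm", "body": {
  "steps": [0.5,0,0,1,0,0,0,0.5,0,0,1,0,0,0,0.5,0,0,0.8,0,0,0,0.5,0,0,0,0,0,0]
}}

```text
clock: 3.9
tool_pos: [0.546, -0.0211, 0.1299]
ee_rot: [-3.141, -0.001, 0.002]
wrist_force: [0.2, -0.1, 0.3]
grip_width: 0.044
```

Run:
```python
from cell import robot
from h import *
s=robot.snapshot("side");pickle.dump(s,open("pics/side3.pkl","wb"));crop(s,180,120,420,300,3,"pics/side3.png")
```

```text
(no output)
```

View pics/side3.png

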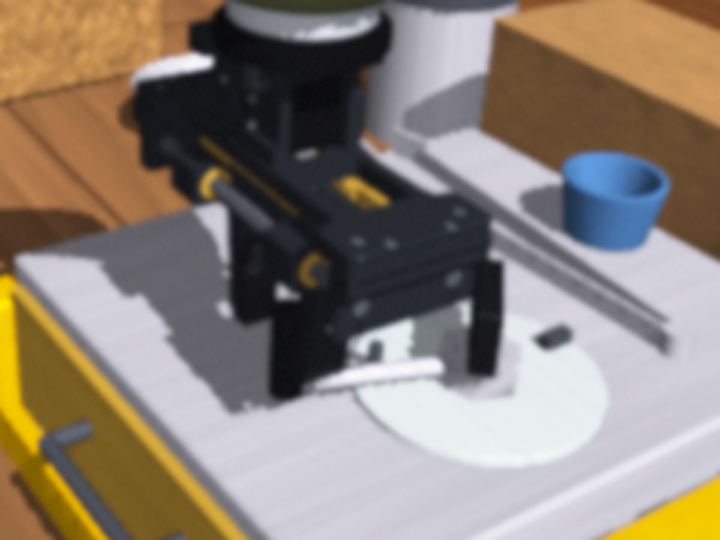

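Run:
```python
from h import *
s=pickle.load(open("pics/side3.pkl","rb"))
for c in[(310,385),(325,388),(340,375)]:
    o,d=ray(s,180+c[0]/3-.33,120+c[1]/3-.33)
    k=(-.0605-o[1])/d[1];print(c,(o+d*k).round(4))
crop(s,250,190,330,260,8,"pics/side3z.png")
```

```text
(310, 385) [ 0.5351 -0.0605  0.174 ]
(325, 388) [ 0.5434 -0.0605  0.1694]
(340, 375) [ 0.5513 -0.0605  0.1739]
```

View pics/side3z.png

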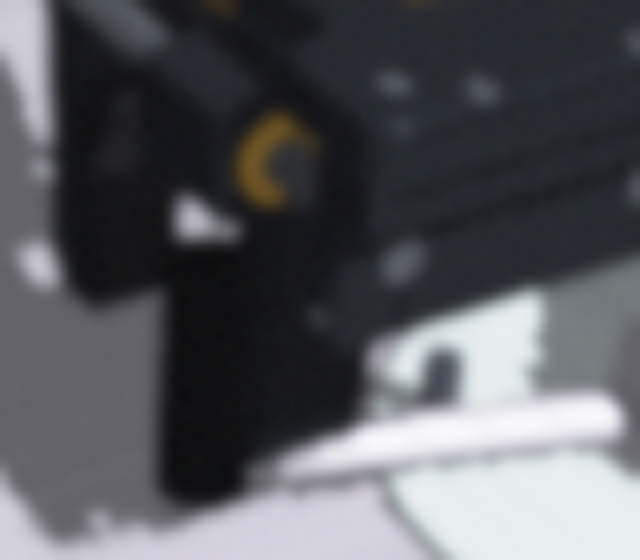

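Call:
{"method": "move_arm", "body": {
  "steps": [0.5,0,0,0.6,0,0,0,0.5,0,0,0.4,0,0,0,0.1,0,0,0,0,0,0,0.1,0,0,0,0,0,0,0.1,0,0,0,0,0,0,0.1,0,0,0,0,0,0],
  "force": 12
}}

```text
clock: 4.7
tool_pos: [0.5464, -0.0219, 0.1209]
ee_rot: [3.14, 0.001, 0.0]
wrist_force: [-0.9, -5.6, 1.1]
grip_width: 0.0172
```

Run:
```python
from cell import robot
from h import *
s=robot.snapshot("side");pickle.dump(s,open("pics/side4.pkl","wb"));crop(s,180,120,420,300,3,"pics/side4.png")
```

```text
(no output)
```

View pics/side4.png

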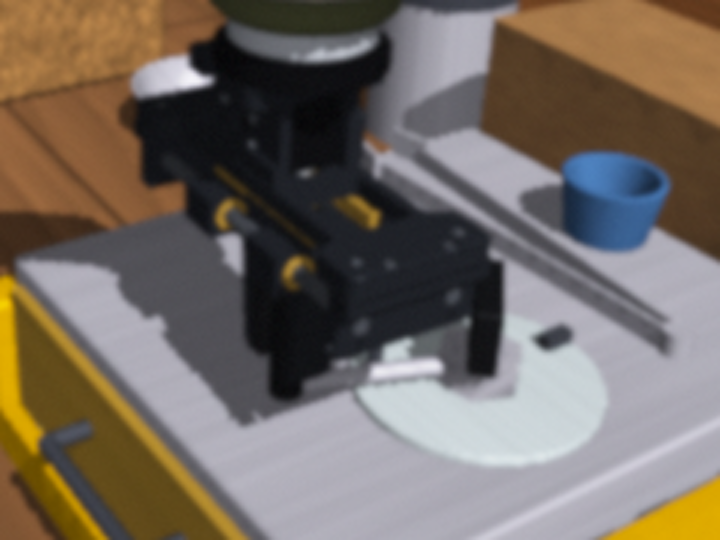

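Call:
{"method": "move_arm", "body": {
  "steps": [0.1,-0.23,0.84,0,0,0,0,0.1,-0.16,0.86,0,0,0,0,0.1,-0.09,0.87,0,0,0,0,0.1,0,0.87,0,0,0,0,0.1,0.06,0.87,0,0,0,0,0.1,0.15,0.86,0,0,0,0,0.1,0.22,0.84,0,0,0,0,0.1,0.29,0.83,0,0,0,0]
}}

```text
clock: 5.75
tool_pos: [0.549, -0.0902, 0.1207]
ee_rot: [3.142, 0.001, 0.0]
wrist_force: [-0.3, 3.7, 2.4]
grip_width: 0.0175
```

Call:
{"method": "move_arm", "body": {
  "steps": [0.1,0,0,0,0,0,0]
}}

```text
clock: 5.88
tool_pos: [0.5492, -0.0907, 0.1207]
ee_rot: [3.14, 0.0, 0.001]
wrist_force: [-1.0, -1.5, 1.6]
grip_width: 0.0177
```

Run:
```python
from cell import robot
from h import *
print(robot.get_obs()["tool_pos"])
s=robot.snapshot("side");pickle.dump(s,open("pics/side5.pkl","wb"));crop(s,180,120,420,300,3,"pics/side5.png")
```

```text
[ 0.54917179 -0.09067965  0.12074028]
```

View pics/side5.png

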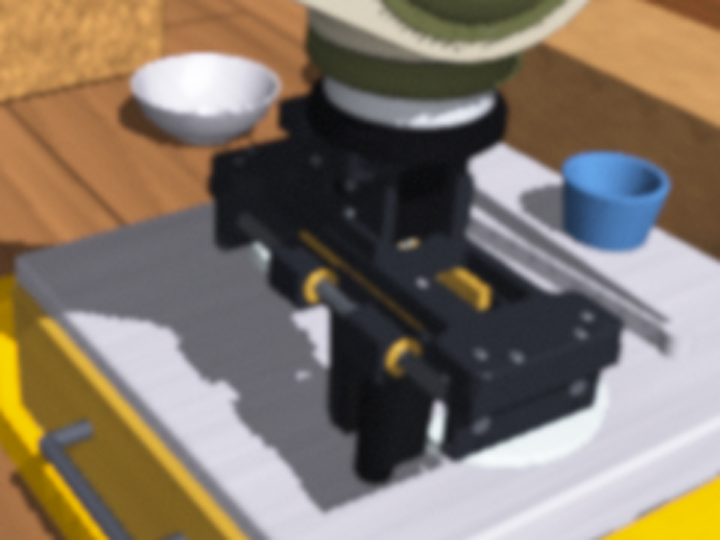

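Call:
{"method": "move_arm", "body": {
  "steps": [0.5,0,0,0,0,0,0,0.5,0,0,0,0,0,0,0.5,0,0,0,0,0,0,0.5,0,0,-3,0,0,0,0.5,0,0,-4,0,0,0,0.7,-3,0,-4,0,0,0,0.7,-5,0,-2,0,0,0,0.7,0,0,0,0,0,0]
}}

```text
clock: 6.92
tool_pos: [0.4677, -0.0896, 0.2528]
ee_rot: [3.14, 0.0, 0.005]
wrist_force: [0.7, 0.3, -0.6]
grip_width: 0.0616
```

Run:
```python
from cell import robot
from h import *
print(robot.get_obs()["tool_pos"])
for n,b,k in (("wrist",(0,0,512,384),1.5),("scene",(150,160,310,290),5)):
    s=robot.snapshot(n);pickle.dump(s,open(f"pics/{n}6.pkl","wb"));crop(s,*b,k,f"pics/{n}6.png")
```

```text
[ 0.46766521 -0.08963366  0.25279076]
```

View pics/wrist6.png

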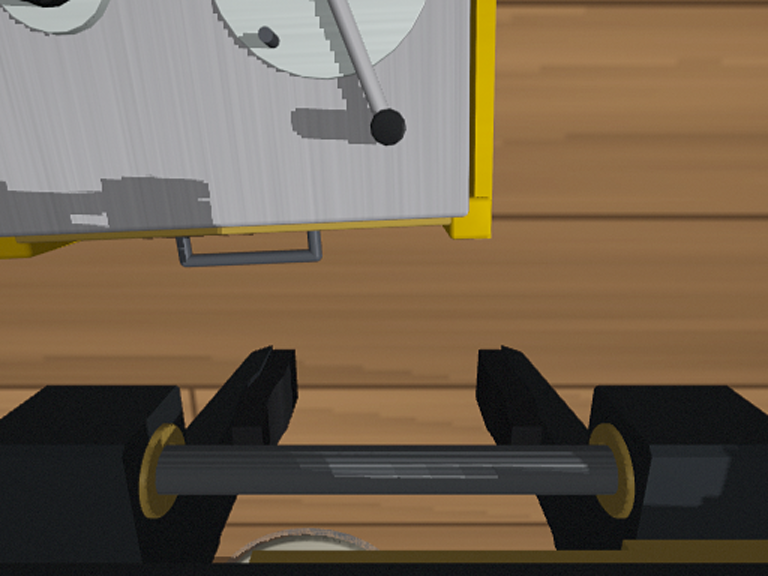

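View pics/scene6.png

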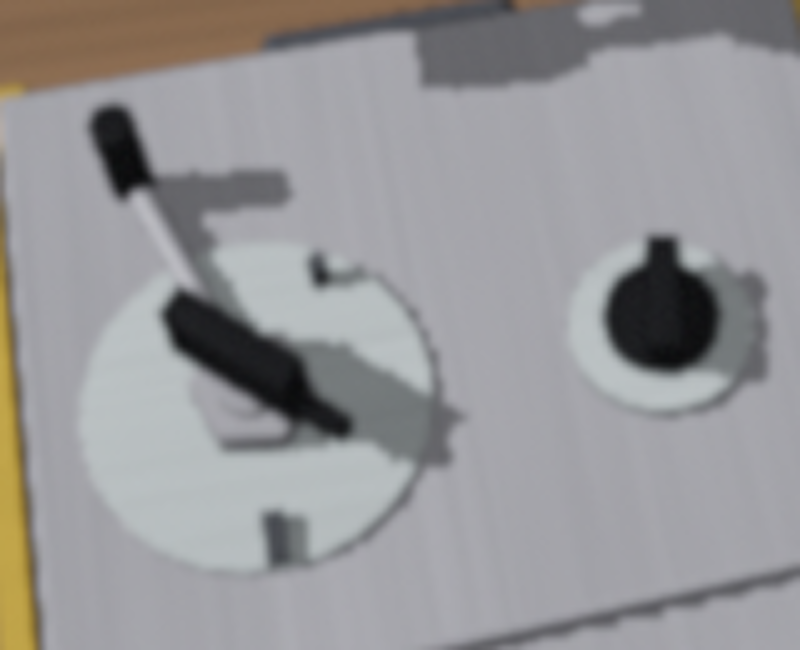

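Call:
{"method": "move_arm", "body": {
  "steps": [0.7,4,-2,0,0,0,0,0.7,5.2,-1.7,0,0,0,0,0.7,0,0,0,0,0,0,0.7,0,0,0,0,0,0]
}}

```text
clock: 7.52
tool_pos: [0.5607, -0.0525, 0.2496]
ee_rot: [-3.141, -0.002, 0.003]
wrist_force: [-0.4, -0.5, 0.7]
grip_width: 0.0619
```

Run:
```python
from cell import robot
from h import *
print(robot.get_obs()["tool_pos"])
s=robot.snapshot("wrist");pickle.dump(s,open(f"pics/wrist7.pkl","wb"));crop(s,120,0,360,190,3.2,f"pics/wrist7.png")
print(proj(s,(.642,-.053,.132)),proj(s,(.642,-.053,.191)))
```

```text
[ 0.56066967 -0.05253701  0.24963393]
(np.float64(258.5498927774363), np.float64(86.87094285393322)) (np.float64(258.78303979945827), np.float64(85.58486214815234))
```

View pics/wrist7.png

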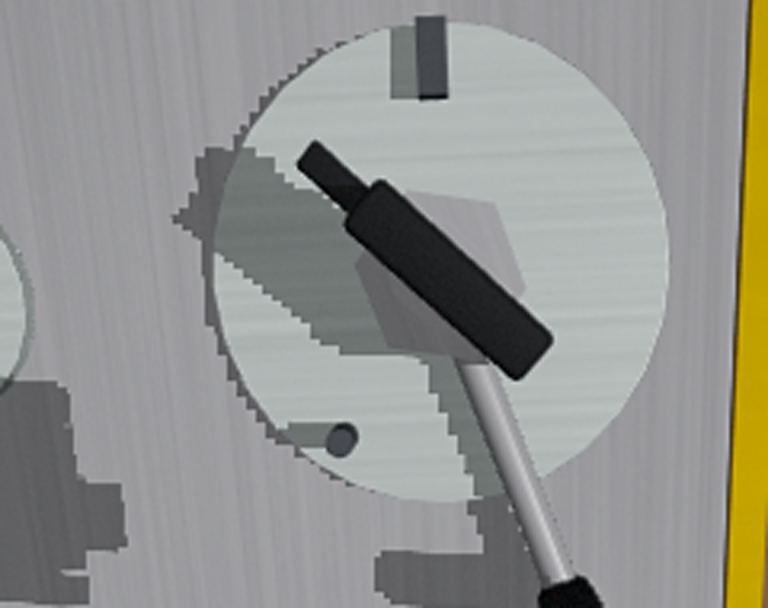

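```bash
cat > meas.py <<'E'
from h import *
np.set_printoptions(precision=4,suppress=True)
s=pickle.load(open("pics/wrist7.pkl","rb"))
P=lambda u,v,z:plane(s,120+(u+.5)/3.2-.5,(v+.5)/3.2-.5,z)
# plate
h=[(667,270),(640,380),(560,462),(440,500),(300,440),(445,22),(560,50),(640,140),(215,240),(250,145)]
w=np.array([P(*p,.133)[:2] for p in h])
A=np.c_[2*w,np.ones(len(w))];x=np.linalg.lstsq(A,(w**2).sum(1),rcond=None)[0];print("plate",x[:2],np.sqrt(x[2]+x[:2]@x[:2]))
q=[P(*p,.191)[:2] for p in[(380,180),(345,225),(517,380),(552,340)]]
c=np.mean(q,0);d=(q[0]+q[1]-q[2]-q[3])/2;print("bar",c,np.linalg.norm(d),np.degrees(np.arctan2(d[1],d[0])))
b=P(307,153,.18)[:2];print("beak",b,np.degrees(np.arctan2(*(b-c)[::-1])))
r0=[P(*p,.138)[:2] for p in[(417,98),(447,100)]];r1=[P(*p,.138)[:2] for p in[(415,16),(446,16)]]
r=(np.array(r0)+r1);rc=r.mean(0)/2;print("rib",rc,"from plate",np.degrees(np.arctan2(*(rc-x[:2])[::-1])),"from bar",np.degrees(np.arctan2(*(rc-c)[::-1])),"own dir",np.degrees(np.arctan2(*((r1[0]+r1[1]-r0[0]-r0[1])[::-1]))))
e=[P(*p,.1305)[:2] for p in[(748,0),(727,560)]];d=e[0]-e[1];print("edge",np.degrees(np.arctan2(d[1],d[0])))
E
python3 meas.py
```

```text
plate [ 0.6431 -0.0529] 0.06326733994316333
bar [ 0.6403 -0.0542] 0.051773164756762385 49.13604440256337
beak [ 0.6686 -0.0213] 49.1639434005403
rib [ 0.6966 -0.0494] from plate 3.720755332414322 from bar 4.8537132395478615 own dir 1.1187957039094392
edge 2.8642949129877855
```

Call:
{"method": "move_arm", "body": {
  "steps": [0.7,4,0.1,0,0,0,0,0.7,4.1,0,0,0,0,0,0.7,0,0,0,0,0,-9.8,0.7,0,0,0,0,0,-9.8,0.7,0,0,0,0,0,-9.8,0.7,0,0,0,0,0,-9.8,0.7,0,0,0,0,0,-9.8,0.7,0,0,0,0,0,0]
}}

```text
clock: 8.57
tool_pos: [0.6413, -0.0541, 0.2513]
ee_rot: [2.859, 1.3, 0.001]
wrist_force: [0.0, 0.2, -0.6]
grip_width: 0.0619
```

Call:
{"method": "move_arm", "body": {
  "steps": [0.6,0,0,3,0,0,0,0.6,0,0,1.5,0,0,0,0.6,0,0,0,0,0,0]
}}

```text
clock: 8.95
tool_pos: [0.6413, -0.0536, 0.2051]
ee_rot: [-2.858, -1.301, 0.002]
wrist_force: [-0.1, -1.2, 0.6]
grip_width: 0.0528
```

Run:
```python
from cell import robot
from h import *
print(robot.get_obs()["tool_pos"],robot.get_obs()["ee_rot"],robot.get_obs()["joint_positions"])
s=robot.snapshot("wrist");crop(s,0,0,512,384,1.5,"pics/wrist8.png")
s=robot.snapshot("side");crop(s,180,100,420,300,3,"pics/side8.png");pickle.dump(s,open("pics/side8.pkl","wb"))
```

```text
[ 0.64128084 -0.05360892  0.20508139] [-2.85846565e+00 -1.30056636e+00  2.20620131e-03] [-2.65125813e-01  5.83105868e-01  1.08572663e+00 -1.90709359e-06
  1.47458354e+00  4.51683000e-01]
```

View pics/wrist8.png

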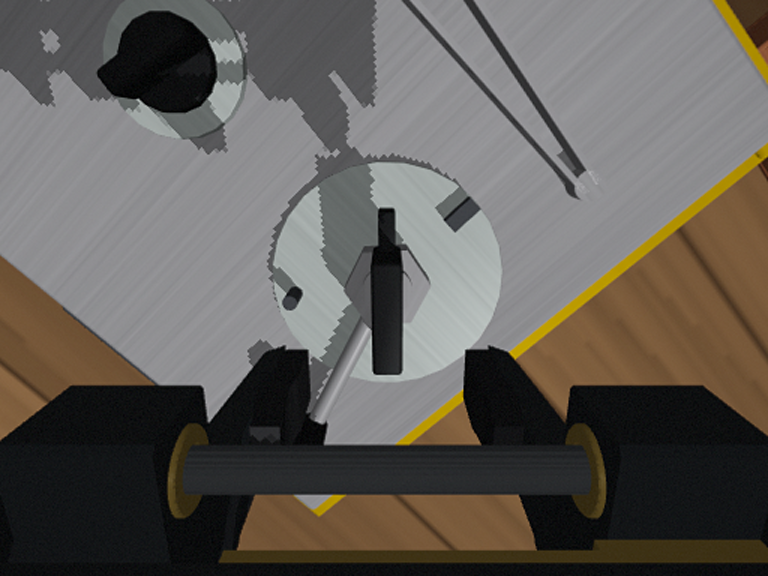

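View pics/side8.png

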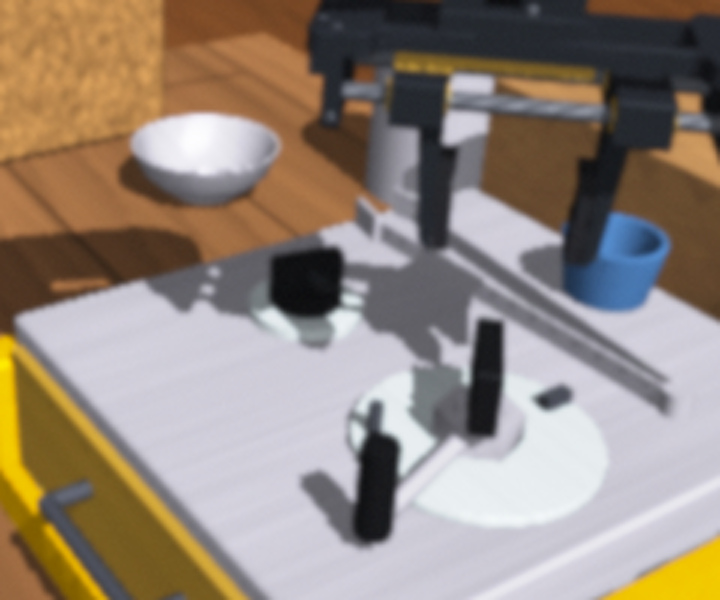

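Call:
{"method": "move_arm", "body": {
  "steps": [0.6,0,0,3,0,0,0,0.6,0,0,2,0,0,0,0.6,0,0,1.5,0,0,0,0.6,0,0,0,0,0,0]
}}

```text
clock: 9.55
tool_pos: [0.6417, -0.0535, 0.1405]
ee_rot: [-2.858, -1.303, 0.001]
wrist_force: [-0.8, 0.2, 0.4]
grip_width: 0.0532
```

Run:
```python
from cell import robot
from h import *
print(robot.get_obs()["tool_pos"])
s=robot.snapshot("side");crop(s,180,100,420,300,3,"pics/side9.png");pickle.dump(s,open("pics/side9.pkl","wb"))
```

```text
[ 0.6416593  -0.0535331   0.14046111]
```

View pics/side9.png

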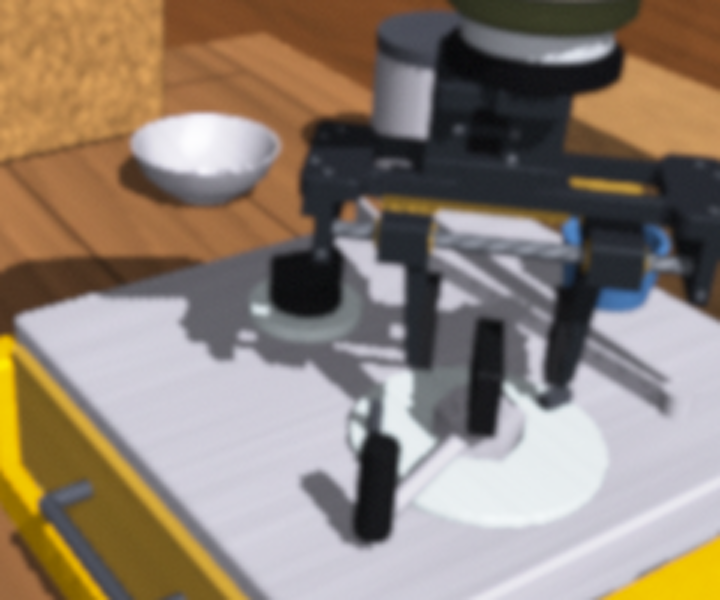

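Call:
{"method": "move_arm", "body": {
  "steps": [0.6,0,0,0.8,0,0,0,0.05,0,0,0,0,0,0,0.05,0,0,0,0,0,0,0.05,0,0,0,0,0,0,0.05,0,0,0,0,0,0,0.05,0,0,0,0,0,0],
  "force": 25
}}

```text
clock: 10.35
tool_pos: [0.6416, -0.0533, 0.1329]
ee_rot: [-2.858, -1.304, 0.0]
wrist_force: [-2.7, 1.1, 1.5]
grip_width: 0.0137
```

Call:
{"method": "move_arm", "body": {
  "steps": [0.05,0,0,0,0,0,7.6,0.05,0,0,0,0,0,7.6,0.05,0,0,0,0,0,7.6,0.05,0,0,0,0,0,7.6,0.05,0,0,0,0,0,7.6,0.05,0,0,0,0,0,7.6,0.05,0,0,0,0,0,0,0.05,0,0,0,0,0,0]
}}

```text
clock: 11.35
tool_pos: [0.641, -0.0523, 0.1328]
ee_rot: [-3.138, -0.095, 0.003]
wrist_force: [-5.2, 6.6, 3.2]
grip_width: 0.0138
```

Run:
```python
from cell import robot
from h import *
print(robot.get_obs())
s=robot.snapshot("wrist");crop(s,120,0,360,190,3.2,"pics/wrist10.png");pickle.dump(s,open("pics/wrist10.pkl","wb"))
```

```text
{'clock': 11.35, 'joint_positions': array([-0.26380153,  0.62973038,  1.19685934,  0.00141347,  1.31744988,
        1.246144  ]), 'dq': array([ 8.08695683e-04, -2.55372175e-04,  1.35733245e-03,  8.07376634e-04,
       -4.51983523e-05, -2.38267832e-04]), 'tau': array([ -3.27613704, -51.74275517, -26.43141925,  -0.87429212,
        -1.65127628,  -0.05679293]), 'tool_pos': array([ 0.64102886, -0.05226822,  0.13283635]), 'ee_rot': array([-3.13813633e+00, -9.49494988e-02,  3.05337570e-03]), 'wrist_force': array([-5.24055579,  6.59552256,  3.16977615]), 'wrist_torque': array([ 0.84362949,  0.86239526, -0.05115593]), 'grip_width': 0.013773481072039604}
```

View pics/wrist10.png

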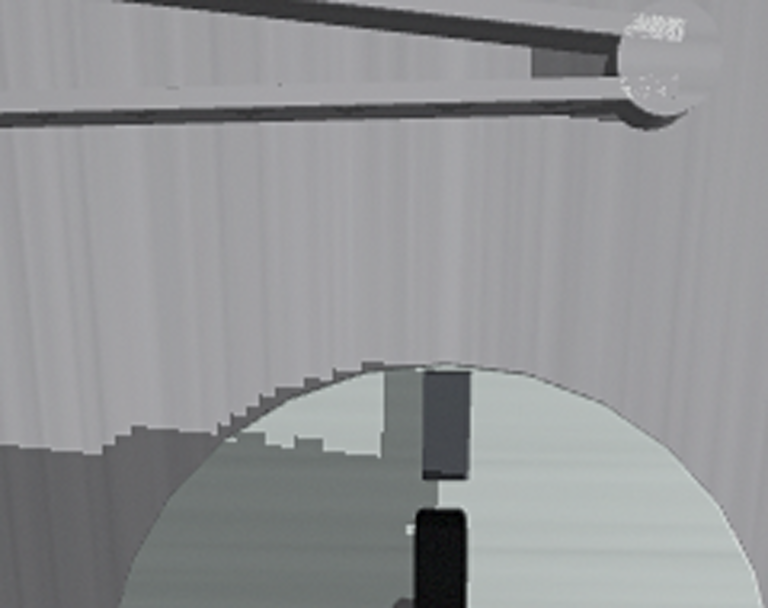

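Call:
{"method": "move_arm", "body": {
  "steps": [0.4,0,0,0,0,0,0,0.6,0,0,0,0,0,0,0.6,0,0,0,0,0,0,0.6,0,0,-3,0,0,0,0.6,0,0,-5,0,0,0,0.6,-4,0,-4,0,0,0,0.6,-4,0,0,0,0,0,0.6,0,0,0,0,0,0]
}}

```text
clock: 12.4
tool_pos: [0.5604, -0.0584, 0.2536]
ee_rot: [3.14, 0.093, 0.001]
wrist_force: [1.2, -1.1, -0.4]
grip_width: 0.0526
```

Call:
{"method": "move_arm", "body": {
  "steps": [0.6,0,0,0,0,0,0]
}}

```text
clock: 12.52
tool_pos: [0.5625, -0.0585, 0.2528]
ee_rot: [3.14, 0.094, 0.001]
wrist_force: [0.1, -0.2, -0.0]
grip_width: 0.0527
```

Run:
```python
from cell import robot
from h import *
print(robot.get_obs()["tool_pos"],robot.get_obs()["ee_rot"])
s=robot.snapshot("wrist");crop(s,140,0,360,160,3.6,"pics/wrist11.png");pickle.dump(s,open("pics/wrist11.pkl","wb"))
```

```text
[ 0.56247303 -0.05849559  0.25284324] [3.14004083e+00 9.39111214e-02 1.04040561e-03]
```

View pics/wrist11.png

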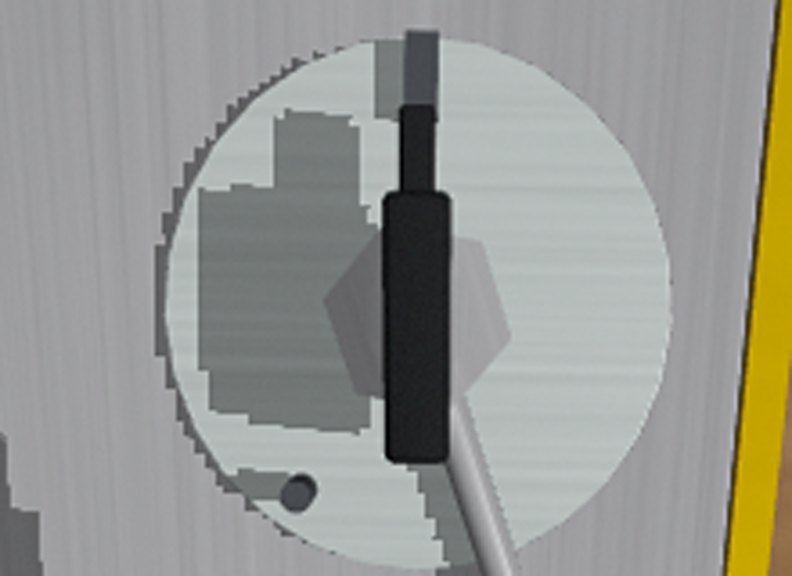

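Run:
```python
from h import *
np.set_printoptions(precision=4,suppress=True)
s=pickle.load(open("pics/wrist11.pkl","rb"))
P=lambda u,v,z:plane(s,140+(u+.5)/3.6-.5,(v+.5)/3.6-.5,z)[:2]
h=[(671,300),(655,390),(600,490),(530,550),(170,260),(167,320),(200,430),(450,40),(560,88),(640,190),(420,570)]
w=np.array([P(*p,.133) for p in h]);A=np.c_[2*w,np.ones(len(w))];x=np.linalg.lstsq(A,(w**2).sum(1),rcond=None)[0]
print("plate",x[:2],np.sqrt(x[2]+x[:2]@x[:2]))
ang=lambda d:np.degrees(np.arctan2(d[1],d[0]))
f,b=P(417,192,.191),P(417,463,.191)
print("bar c",(f+b)/2,"dir",ang(f-b), "edges",ang(P(384,195,.191)-P(386,460,.191)),ang(P(450,195,.191)-P(449,460,.191)))
r=P(421.5,70,.138);print("rib from plate",ang(r-x[:2]),"from bar",ang(r-(f+b)/2))
t=P(417,110,.175);print("beak",ang(t-(f+b)/2),ang(t-x[:2]))
print("edge",ang(P(779,0,.1305)-P(726,560,.1305)))
```

```text
plate [ 0.6416 -0.052 ] 0.06358195308436285
bar c [ 0.6394 -0.0521] dir 3.3791152822830925 edges 3.356441635666023 3.6360091687095144
rib from plate 2.7133960343212973 from bar 2.6545956199665453
beak 3.501608500683115 3.6253354264965987
edge 2.6175698422111693
```

Call:
{"method": "move_arm", "body": {
  "steps": [0.6,0,0,0,0,0,3.4,0.6,-1.35,3.2,0,0,0,0,0.6,0,0,4,0,0,0,0.6,0,0,2,0,0,0,0.6,0,0,0,0,0,0]
}}

```text
clock: 13.2
tool_pos: [0.5485, -0.0902, 0.1912]
ee_rot: [-3.14, -0.001, 0.005]
wrist_force: [1.1, 0.1, 0.8]
grip_width: 0.0525
```

Run:
```python
from cell import robot
from h import *
print(robot.get_obs()["tool_pos"],robot.get_obs()["ee_rot"])
s=robot.snapshot("wrist");crop(s,0,0,512,384,1.5,"pics/wrist12.png");pickle.dump(s,open("pics/wrist12.pkl","wb"))
```

```text
[ 0.54847773 -0.09022759  0.19121086] [-3.14044275e+00 -1.25452539e-03  4.55818637e-03]
```

View pics/wrist12.png

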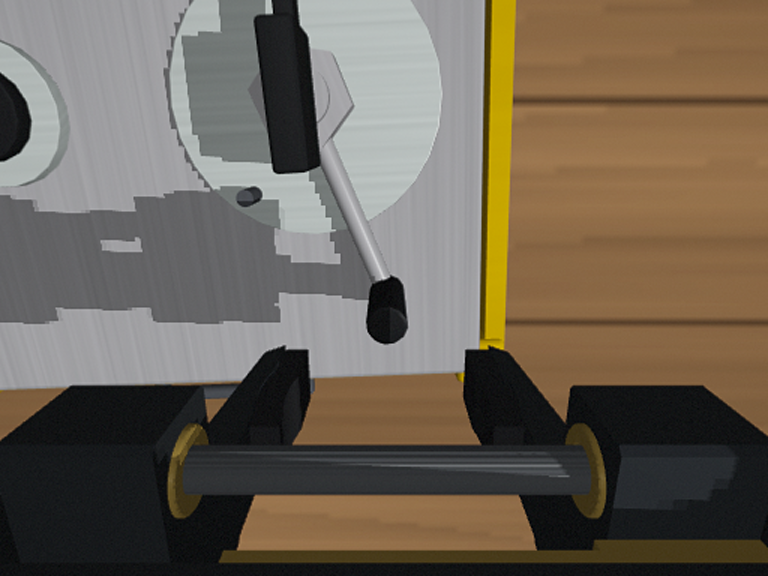

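Post is centred between the jaws (387,325 vs jaw middle ~387). Descend, grip.

Call:
{"method": "move_arm", "body": {
  "steps": [0.6,0,0,3.5,0,0,0,0.6,0,0,2.5,0,0,0,0.6,0,0,1,0,0,0,0.1,0,0,0,0,0,0,0.1,0,0,0,0,0,0,0.1,0,0,0,0,0,0,0.1,0,0,0,0,0,0,0.1,0,0,0,0,0,0],
  "force": 12
}}

```text
clock: 14.25
tool_pos: [0.5487, -0.0904, 0.1232]
ee_rot: [3.141, 0.001, 0.002]
wrist_force: [-0.2, 1.8, 3.8]
grip_width: 0.0175
```

Call:
{"method": "move_arm", "body": {
  "steps": [0.1,-0.29,-0.83,0,0,0,0,0.1,-0.22,-0.84,0,0,0,0,0.1,-0.15,-0.86,0,0,0,0,0.1,-0.06,-0.87,0,0,0,0,0.1,0,-0.87,0,0,0,0,0.1,0.09,-0.87,0,0,0,0,0.1,0.16,-0.86,0,0,0,0,0.1,0.2,-0.7,0,0,0,0]
}}

```text
clock: 15.25
tool_pos: [0.5457, -0.0227, 0.1224]
ee_rot: [-3.141, -0.001, 0.001]
wrist_force: [-1.3, -3.3, 0.0]
grip_width: 0.0177
```

Call:
{"method": "move_arm", "body": {
  "steps": [0.1,0.05,-0.14,0,0,0,0,0.1,0,0,0,0,0,0,0.1,0,0,0,0,0,0]
}}

```text
clock: 15.62
tool_pos: [0.5458, -0.0219, 0.1225]
ee_rot: [-3.141, -0.001, 0.002]
wrist_force: [-2.8, -2.6, 1.5]
grip_width: 0.0175
```

Press a little further into the stop.

Call:
{"method": "move_arm", "body": {
  "steps": [0.1,0.05,-0.2,0,0,0,0,0.1,0.05,-0.2,0,0,0,0,0.1,0,0,0,0,0,0,0.1,0,0,0,0,0,0]
}}

```text
clock: 16.12
tool_pos: [0.5458, -0.0216, 0.1224]
ee_rot: [3.135, 0.0, -0.006]
wrist_force: [-12.4, -23.2, 2.8]
grip_width: 0.0174
```

Call:
{"method": "move_arm", "body": {
  "steps": [0.1,-0.06,0.3,0,0,0,0,0.3,0,0,0,0,0,0,0.5,0,0,0,0,0,0,0.5,0,0,0,0,0,0,0.5,0,0,-3,0,0,0,0.5,0,0,-5,0,0,0,0.5,1,1.8,-4,0,0,0,0.5,0,1.8,0,0,0,0]
}}

```text
clock: 17.12
tool_pos: [0.558, -0.0574, 0.2455]
ee_rot: [3.14, 0.003, 0.009]
wrist_force: [1.3, -0.1, -0.2]
grip_width: 0.0439
```

Call:
{"method": "move_arm", "body": {
  "steps": [0.5,0,0,0,0,0,0,0.5,0,0,0,0,0,0]
}}

```text
clock: 17.38
tool_pos: [0.5561, -0.0564, 0.2414]
ee_rot: [-3.141, -0.001, 0.004]
wrist_force: [0.3, 0.2, 0.4]
grip_width: 0.0439
```

Run:
```python
from cell import robot
from h import *
print(robot.get_obs()["tool_pos"],robot.get_obs()["ee_rot"])
s=robot.snapshot("wrist");crop(s,140,0,360,160,3.6,"pics/wrist13.png");pickle.dump(s,open("pics/wrist13.pkl","wb"))
```

```text
[ 0.55608685 -0.05639841  0.24143526] [-3.14058885e+00 -1.09175653e-03  3.50676509e-03]
```

View pics/wrist13.png

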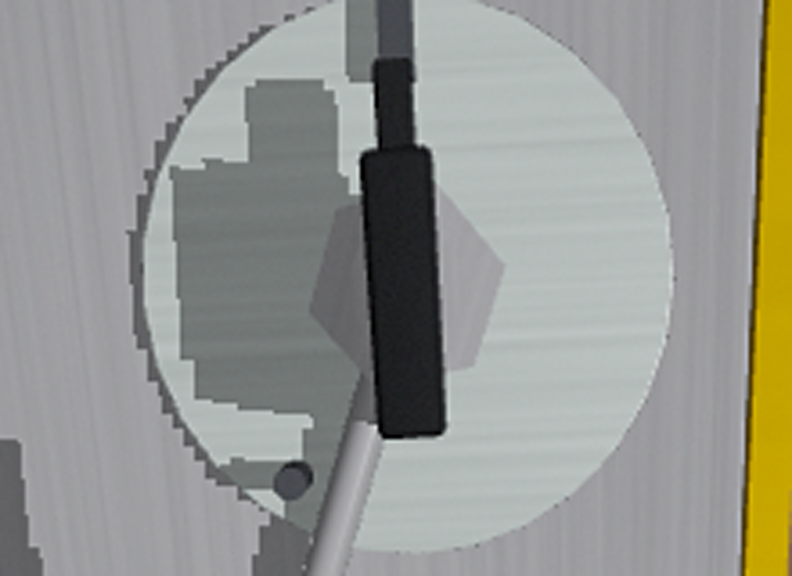

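Run:
```python
from cell import robot
from h import *
np.set_printoptions(precision=4,suppress=True)
s=pickle.load(open("pics/wrist13.pkl","rb"))
P=lambda u,v,z:plane(s,140+(u+.5)/3.6-.5,(v+.5)/3.6-.5,z)[:2]
ang=lambda d:np.degrees(np.arctan2(d[1],d[0]))
print(ang(P(362,155,.191)-P(378,432,.191)),ang(P(431,155,.191)-P(445,430,.191)))
print("edge",ang(P(766,0,.1305)-P(743,560,.1305)))
r=P(395.5,30,.138);c=(P(396,150,.191)+P(412,437,.191))/2;print("rib from bar",ang(r-c),"from plate",ang(r-np.array([.6423,-.0525])),c)
q=robot.snapshot("scene");pickle.dump(q,open("pics/scene13.pkl","wb"));crop(q,150,160,310,290,5,"pics/scene13.png")
for st,c,_ in blobs(q,195,165,225,205): print(st,c)
q0=pickle.load(open("pics/scene0.pkl","rb"))
for st,c,_ in blobs(q0,195,165,225,205): print(st,c)
```

```text
2.7862147572483247 3.391282827156058
edge 2.5631417707618454
rib from bar 2.6561888755226635 from plate 3.264482883277509 [ 0.6392 -0.0521]
[207 176   9  17 106] [210.6038 183.6698]
[206 176  10  17 110] [210.5636 183.6091]
```

View pics/scene13.png

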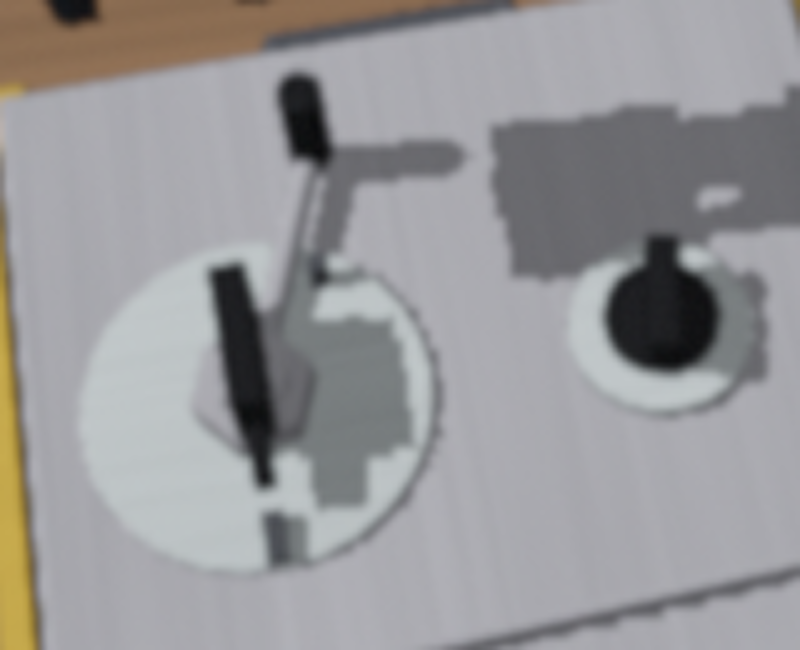

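Lever is back at its starting spot (within 0.1 px), the pointer is within about 0.5° of the mark, and the gripper is clear.

```bash
python3 -c "
from cell import robot
print(robot.sign_off(), robot.get_obs()['clock'])"
```

```text
the job is handed in; nothing more can be done
the job is handed in; nothing more can be done
```

I finished the job in the order asked and handed it in at about 17.5 s of the 72 s allowed. I pinched the post and swung the lever about 40° counter-clockwise. I then gripped the adjuster and turned it about 45.6° clockwise to the mark. Last, I swung the lever back and pressed it against its stop, reading about 26 N at the wrist, before releasing and lifting clear.

**Last checks**
- **Lever:** the post is back within 0.1 px of its starting place in the scene view.
- **Pointer:** the bar reads 2.8–3.4° and the mark 2.6–3.3°, depending on how it is measured. They agree within about 1°, and I did not correct the small difference seen after the turn.
- **Clearance:** the gripper touched nothing at hand-in, and the latch knob was not touched.

**What disagreed:** the cameras showed the fingertips 3–4 cm higher than the reported TCP height. The wrist, scene and side views agreed on the scene, so I set the grasp heights from the pictures. Both the post and the knob gripped at their expected widths, about 17.5 mm and 13.7 mm.

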